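# Set the iris lever of a gem inspection stand

### The arm

A 6-joint arm with a two-finger parallel gripper is mounted at the origin on the work surface. World frame = base frame: x ahead of the robot, y to its left, z up, the work surface at z = 0. Lengths are in mm, angles in rad, forces in N, time in s.
With the tool pointing down it reaches from about 350 to 775 mm from the base axis. Payload 7.3 kg.
Tool frame: the origin (TCP) lies on the centre line of the jaws, within the pads' length; the fingertips stand 17 mm ahead of it and the grasp point (between the pads) lies 2 mm behind it; z points along the fingers, y is the line along which they close (so a half turn about z gives the same grasp; the last joint's range is limited). The gripper opens to 92 mm and grips with 3 to 60 N. Pads are 19 mm wide; open, the fingers measure 130 mm over their backs; the gripper's body (75 mm by 190 mm) begins 47 mm behind the grasp point.
Start: joints at [1.176, 0.342, 1.524, -0, 1.275, -0.146], TCP at [129.26, 508.857, 243.741] pointing down, gripper open.
Joint ranges: [-2.53, 2.53], [-0.77, 2.02], [0.04, 2.7], [-1, 4.14], [0.28, 2.66], [-3.11, 3.11]. Speed limits (rad/s): [2.57, 2.57, 3.14, 3.14, 3.14, 3.14].

### API

Orientations are given as [roll, pitch, yaw] about the fixed x, y, z axes, in that order (R = Rz(yaw) Ry(pitch) Rx(roll)).
In Python, from plant import bot gives the robot as it stands. The module is installed in compiled form; this text tells all that it offers.
- The arm moves only by the shell command python3 -m pendant 'ROWS'. ROWS is JSON, a list of rows, each a list of 3 entries, a list of its own where there are three numbers: the shift along the world's x, y, z as a fraction of full scale, then the turn, a rotation vector about the world's x, y, z as a fraction of full scale, then the opening, from -1 (shut) to 1 (fully open), so that 0 is half open. In form: [[[tx, ty, tz], [rx, ry, rz], claw], ...]. A call has exactly 10 rows; each row shifts and turns the commanded pose from where the row before left it; what a row does not reach is not made up. Full scale, the value 1, is 30 mm for a shift and 0.12 rad for a turn. A row lasts 1/12 s, in which the tool goes at most 41.7 mm and 7.16 degrees, less where a joint would pass 70% of its speed; a pose out of reach is approached as far as the arm can. A call with a number of a shift or a turn outside -1 to 1 is refused whole. A call with a gripper value outside its range is refused whole. The fingers move at their own pace and stop on an object; the grip force is fixed at half the most. Time passes only in rows, so rows that do not move let the fingers close, or fill a call up. It gives the time, the measured TCP pose, the force, the opening and the grip force at its end, in the units of the state.
- bot.get_obs(): the state, without advancing time (a new reading comes with each control period).
- bot.capture(name): name is "side" or "top"; returns the picture (420x560x3 uint8, blue, green, red); there is no depth.
- bot.camera_params(name): a dict with "fovy" (degrees; the focal length in pixels is half the picture's height over the tangent of half this angle, whatever the lens; pixels are square), "cx", "cy" (the principal point, pixels), "distortion" ([k1, k2, p1, p2, k3] as OpenCV has them; the pictures are not rectified), "camera_from_world" (4x4, takes a point from world to camera coordinates). Camera axes: x right, y down, z forward; pixel columns grow to the right and rows downward; lengths in mm; the calibration is good to about 2 mm. A picture is of the moment at which its call begins. camera_params takes no time and is no camera call.
- bot.close_job(): hands the job in; it is judged then, once.
The state is a dict: "time": time; "joint_positions": joint angles; "dq": joint speeds; "tau": joint torques, N m; "tool_pos": TCP position; "tcp_rot": TCP orientation; "contact_force": force on the tool from outside, world axes, zero at the start; "moment": the same for the moment, N m; "grip_width": finger opening in mm; "finger_force": force on a finger pad.
Only numpy, scipy, OpenCV 4.12 (cv2) and the standard library are available. Lean on these libraries where they do the work, as an engineer would, in place of code of your own. Each camera call takes 0.05 s, during which the arm holds its last target. There are 200 camera calls.

### The job

On the jeweller's round inspection stand, push the iris lever with a fingertip counter-clockwise (seen from above) until it is fully open against its stop, then push it back until the ring's little pointer stands at the one long mark of the scale, and let go. Push gently and do not pinch the lever; leave the stand, its scale, the finger ring lying on its stage and the other things on the bench where they are.

Things in the scene. Friction and masses are not known exactly. Their poses are not given: they have to be found in the camera images.
- stand: round inspection stand, 1.8 kg, loose on the bench. Origin: centre of its underside, on the vertical axis of lever ring and scale. Heights in mm above the bench: foot dia 144 to 12, grey drum dia 110 to 40, dark scale disc dia 170 with top at 47, aluminium lever ring dia 120 from 48 to 56, stage dia 92 with white top at 63. Hard pushing (over about 5 N) against the lever's stop can shift it.
- lever (a joint): angle of the lever ring on the stand, rad, positive counter-clockwise seen from above; stops at -1.25 and +1.25 (fully open). At 0 the lever points along the stand's -x (towards the robot at stand yaw 0). Light friction (about 1 N at the post); it stays where it is left.
- lever_post (a point): centre of the top of the upright steel post at the outer end of the lever, the part to push: 12 mm in diameter, from 50 to 95.5 mm above the bench, its axis 100 mm from the stand's axis. The flat aluminium lever arm to it is 10 mm wide, z 50 to 56 mm.
- pointer_tip (a point): outer tip of the small brass pointer (6 mm wide, 20 mm long) lying radially on the rim of the lever ring, diametrically opposite the lever post, 66 mm from the stand's axis, z 50 mm; it turns with the lever.
- long_mark (a point): inner end of the one long scale mark (radial, white, 16 mm long, 3.4 mm wide) on top of the dark scale disc, 67 mm from the stand's axis, z 47 mm; within 0.6 rad of the stand's +x. Four short marks (6 mm long, 1.6 mm wide) on each side of it, 0.2 rad apart. The scale disc is clamped stiffly to the stand, turned differently each time.
- finger_ring: small brass finger ring with a square stone, 23 mm in diameter and 6 mm high, lying loose on the white stage. Origin: centre of its underside. Not to be touched.
- tumbler: glass tumbler, 72 mm in diameter at the rim and 90 mm high, to the left of the stand; origin centre of its underside. A bystander.
- caliper: steel sliding caliper, 210 mm long (along its x), 66 mm wide, 10 mm high, lying to the right of the stand; origin at the underside of its beam's middle. A bystander.
There are look-alikes about, which are no part of the job. Of the things that look like the stand, the smaller one is meant.

How it is judged (in metres and radians):
On the way:
1. the lever is pushed counter-clockwise fully open (within 0.1 rad of its stop) (value of joint lever above 1.15 rad), for 0.1 s.
At the end, for the whole second after the job is handed in: the pointer's tip is within 4.5 mm of the inner end of the long mark (about 0.065 rad either way) and the lever is at rest; the stand stands flat within 25 mm of its start, the long mark within 30 mm of its start, and the finger ring is still on the stage within 30 mm of its start (horizontal distance between pointer_tip and long_mark below 0.0045 m and velocity of joint lever between -0.02 and 0.02 rad/s and angle between stand's own z axis and vertical below 0.03 rad and distance of stand from where it was at the start of the episode below 0.025 m and distance of each of long_mark, finger_ring from where it was at the start of the episode below 0.03 m and horizontal distance between finger_ring and stand below 0.035 m and linear speed of stand below 0.01 m/s); the robot touches nothing.
It fails at once if the lever is pinched or forced (more than 20 N between fingers and lever) (contact force between the fingers and lever above 20 N).
It fails at once if the stand is lifted, tipped or shoved more than 25 mm (distance of stand from where it was at the start of the episode above 0.025 m or angle between stand's own z axis and vertical above 0.1 rad).
It fails at once if the scale is turned or shoved: its long mark moves more than 30 mm (distance of long_mark from where it was at the start of the episode above 0.03 m).
It fails at once if the finger ring is touched by the fingers, picked up or moved more than 30 mm (distance of finger_ring from where it was at the start of the episode above 0.03 m or contact force between the fingers and finger_ring above 0.5 N).
It fails at once if the tumbler or caliper is moved more than 30 mm (distance of any of tumbler, caliper from where it was at the start of the episode above 0.03 m).
It also fails if it takes over 72 s, if anything falls off the work surface, if the arm or the gripper's body presses on something with over 40 N, if the wrist force passes 120 N, or if a joint passes its speed limit or range.

## Working session

There is one attempt and no reset: what is moved stays moved. The work goes in short steps, Python scripts to look and compute and a shell command to move; the robot and the scene stay as the last step left them, time stands still between calls to the robot, and variables do not carry over. Pictures are saved under pics/ and viewed, at most 10 in all, crops included, and the job is handed in when it is done.

```bash
mkdir -p pics; cat > h.py <<'E'
import numpy as np, cv2
from plant import bot
def K(n):
    p=bot.camera_params(n); f=210/np.tan(np.radians(p["fovy"])/2)
    return np.array([[f,0,p["cx"]],[0,f,p["cy"]],[0,0,1.]]),np.array(p["distortion"],float),np.array(p["camera_from_world"],float)
def ray(n,uv):
    k,d,T=K(n); q=cv2.undistortPoints(np.array(uv,float).reshape(-1,1,2),k,d).reshape(-1,2)
    R=T[:3,:3]; return -R.T@T[:3,3], np.c_[q,np.ones(len(q))]@R
def plane(n,uv,z):
    o,r=ray(n,uv); return o+r*((z-o[2])/r[:,2])[:,None]
def proj(n,P):
    k,d,T=K(n); return cv2.projectPoints(np.array(P,float).reshape(-1,3),cv2.Rodrigues(T[:3,:3])[0],T[:3,3],k,d)[0].reshape(-1,2)
def tri(u,v):
    A=[];b=[]
    for n,p in(("top",u),("side",v)):
        o,r=ray(n,p); r=r[0]/np.linalg.norm(r[0]); M=np.eye(3)-np.outer(r,r); A.append(M);b.append(M@o)
    x=np.linalg.lstsq(np.vstack(A),np.hstack(b),rcond=None)[0]
    return x,[np.linalg.norm(M@x-c) for M,c in zip(A,b)]
E
python3 - <<'E'
from h import *
for n in("top","side"):
    cv2.imwrite(f"pics/{n}0.png",bot.capture(n)); o=ray(n,[280,210]); print(n,o)
s=bot.get_obs();print(s["time"],s["tcp_rot"],s["grip_width"])
E
```

```text
top (array([ 369.55361075,  -39.1319115 , 1487.78350904]), array([[ 0.09860836,  0.00607781, -0.99512244]]))
side (array([ 193.07598006, -798.96033976,  802.02833644]), array([[ 0.26275855,  0.72012352, -0.64268148]]))
0.1 [-3.14029828e+00 -1.80228975e-04  2.89277846e+00] 91.9930702860257
```

View pics/top0.png

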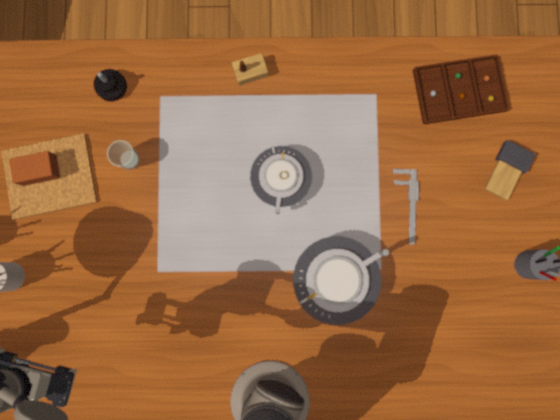

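View pics/side0.png

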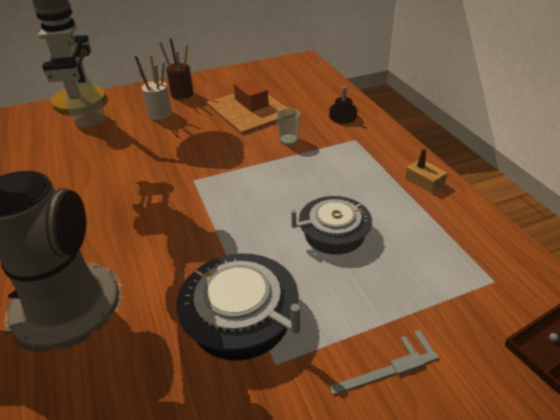

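Two things look like the stand. One is the small stand at top (281,176) / side (335,218), with a ring on its stage. The other is the large stand at top (338,281) / side (238,297). I choose the small one. Its lever points down in the top picture, towards the robot, with the post at about (278,210).

```bash
python3 - <<'E'
from h import *
t=bot.capture("top"); s=bot.capture("side")
a=cv2.resize(t[135:225,235:325],(540,540),interpolation=cv2.INTER_CUBIC)
b=cv2.resize(s[185:255,285:380],None,fx=540/95*1.0,fy=540/95,interpolation=cv2.INTER_CUBIC)
cv2.imwrite("pics/c1.png",a); cv2.imwrite("pics/c2.png",b)
for n,im,c in(("top",t,(281,176)),("side",s,(335,215))):
    h=cv2.cvtColor(im,cv2.COLOR_BGR2HSV); print(n,h[c[1],c[0]-12],h[c[1]-5,c[0]])
E
```

```text
top [ 14  28 212] [ 18  55 193]
side [ 20  51 205] [ 20 101 136]
```

View pics/c1.png

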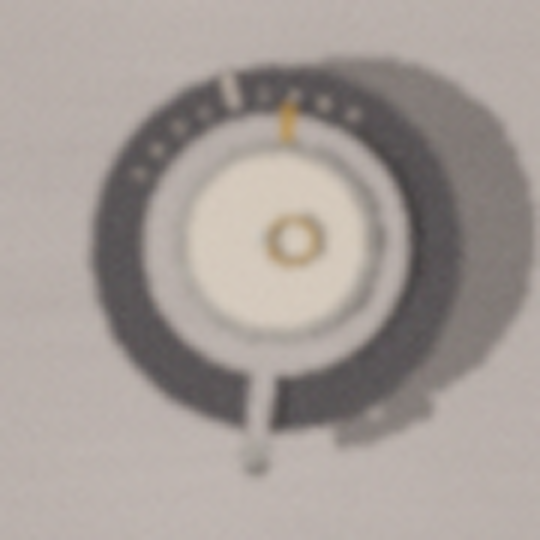

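View pics/c2.png

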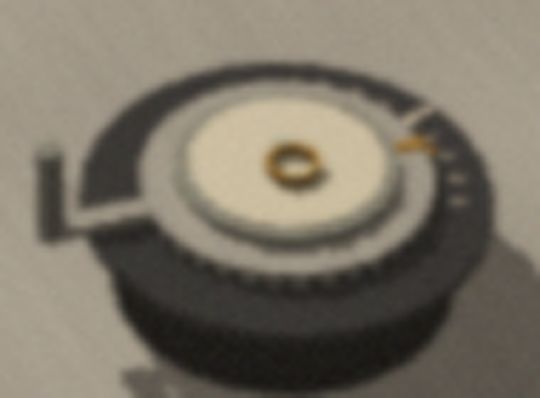

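The crop shows that the choice is right. The long mark is at top crop (232,92), with its inner end near (236,107). The brass pointer tip is at (291,103), and the post is at (254,455). In the side crop the post top is at (48,150).

```bash
cat > m.py <<'E'
from h import *
T=lambda x,y:(235+(x+.5)/6-.5,135+(y+.5)/6-.5)
S=lambda x,y:(285+x/5.684,185+y/5.684)
def fitel(n,c,r):  # stage: warm white blob
    im=cv2.GaussianBlur(bot.capture(n),(3,3),0).astype(int); m=((im[...,2]-im[...,0]>22)&(im[...,2]>175)).astype(np.uint8)
    k=np.zeros_like(m); cv2.circle(k,c,r,1,-1); m*=k
    cs=max(cv2.findContours(m,0,cv2.CHAIN_APPROX_NONE)[0],key=cv2.contourArea); return cv2.fitEllipse(cv2.convexHull(cs))
E
python3 - <<'E'
from m import *
et=fitel("top",(281,175),19); es=fitel("side",(336,214),26); print(et,es)
print("stage tri",tri(et[0],es[0]),"hand",tri(T(277.5,241),S(291,165)))
print("post",tri(T(254,455),S(48,150)))
c=plane("top",[et[0]],63)[0]; cd=plane("top",[T(277.5,248.5)],47)[0]; print(c,cd)
c=(c+cd)/2
e=plane("top",[T(93,248),T(462,248)],47); print("dia",np.linalg.norm(e[0]-e[1]))
for nm,uv,z in(("tip",T(291,103),52),("mid mark",T(232,92),47),("inner",T(236,107),47),("post",T(254,455),95.5)):
    p=plane("top",[uv],z)[0]; d=p-c; print(nm,p,np.hypot(*d[:2]),np.arctan2(d[1],d[0]))
c2=plane("side",[es[0]],63)[0]
for nm,uv,z in(("tip",S(433,147),52),("mid mark",S(420,115),47),("post",S(48,150),95.5)):
    p=plane("side",[uv],z)[0]; d=p-c2; print(nm,p,np.hypot(*d[:2]),np.arctan2(d[1],d[0]))
E
```

```text
((280.5655517578125, 174.51251220703125), (26.573318481445312, 27.171581268310547), 139.9612579345703) ((334.98931884765625, 212.935791015625), (21.841943740844727, 33.929962158203125), 92.69651794433594)
stage tri (array([606.94994269, -32.68189927,  63.42386114]), [np.float64(0.03645664933821775), np.float64(0.0364566493370293)]) hand (array([608.08404251, -33.86741392,  60.38207613]), [np.float64(1.3178710994667702), np.float64(1.317871099465966)])
post (array([507.19089383, -22.71938823,  94.56310663]), [np.float64(0.6387187799375668), np.float64(0.6387187799371585)])
[607.05519283 -32.69278817  63.        ] [605.60536639 -33.31993869  47.        ]
dia 167.96650516240533
tip [671.82469635 -40.01552456  52.        ] 65.86840641376574 -0.10661343314370357
mid mark [678.22988631 -13.06540982  47.        ] 74.61363866077048 0.27054447611614674
inner [671.23641466 -14.85103659  47.        ] 67.39749446661763 0.27274593590537716
post [506.48712252 -22.53770808  95.5       ] 100.39048143044698 3.0371233686556205
tip [672.68328349 -39.03255423  52.        ] 65.88423022811916 -0.10335683997851591
mid mark [681.0369546  -13.38023822  47.        ] 76.25412434141266 0.24985484829491378
post [507.40555727 -23.87786467  95.5       ] 100.09458735785724 3.0580021021934236
```

The measurements agree. The stand axis is at about (606.5,-33), with the stage triangulated at 63 mm and the post at radius 100 mm and height 95 mm. The pointer stands at -0.105 rad and the long mark at about 0.265 rad. I shut the gripper and approach the post on its +y side, turning the tool so that a finger back faces along the push.

```bash
for i in 1 2; do :; done
python3 -m pendant '[[[0.638,-0.811,0],[0,0,-1],-1],[[0.638,-0.811,0],[0,0,-1],-1],[[0.638,-0.811,0],[0,0,-1],-1],[[0.638,-0.811,0],[0,0,-1],-1],[[0.638,-0.811,0],[0,0,-1],-1],[[0.638,-0.811,0],[0,0,-1],-1],[[0.638,-0.811,0],[0,0,-1],-1],[[0.638,-0.811,0],[0,0,-1],-1],[[0.638,-0.811,0],[0,0,-1],-1],[[0.638,-0.811,0],[0,0,-1],-1]]'
python3 -m pendant '[[[0.638,-0.811,0],[0,0,-1],-1],[[0.638,-0.811,0],[0,0,-1],-1],[[0.638,-0.811,0],[0,0,-1],-1],[[0.638,-0.811,0],[0,0,-1],-1],[[0.638,-0.811,0],[0,0,-1],-1],[[0.638,-0.811,0],[0,0,-1],-1],[[0.638,-0.811,0],[0,0,-1],-1],[[0.638,-0.811,0],[0,0,-1],-1],[[0.638,-0.811,0],[0,0,-1],-1],[[0.638,-0.811,0],[0,0,-1],-1]]'
```

```text
time: 1.13
tool_pos: [321.3, 264.3, 243.9]
tcp_rot: [3.141, -0.0, 1.687]
contact_force: [1.4, 0.2, 0.0]
grip_width: 30.3
finger_force: 0.0
time: 1.97
tool_pos: [512.8, 20.8, 243.7]
tcp_rot: [3.142, 0.0, 0.487]
contact_force: [0.8, 0.5, -0.4]
grip_width: 0.7
finger_force: 0.0
```

```bash
python3 -m pendant '[[[0,0.1,-0.63],[0,0,-1],-1],[[0,0.1,-0.63],[0,0,-1],-1],[[0,0,-0.63],[0,0,-1],-1],[[0,0,-0.63],[0,0,-1],-1],[[0,0,-0.63],[0,0,-1],-1],[[0,0,-0.63],[0,0,0],-1],[[0,0,-0.63],[0,0,0],-1],[[0,0,-0.63],[0,0,0],-1],[[0,0,0],[0,0,0],-1],[[0,0,0],[0,0,0],-1]]'
python3 - <<'E'
from h import *
s=bot.get_obs(); print(s["contact_force"],s["joint_positions"])
c=np.array([606.5,-32.9])
for f in np.arange(-0.105,1.5,0.12):
    r=np.array([-np.cos(f),-np.sin(f)]);t=np.array([np.sin(f),-np.cos(f)]); print(round(f,3),(c+100*r-25*t).round(1))
im=bot.capture("side"); cv2.imwrite("pics/s1.png",cv2.resize(im[120:280,230:430],(800,640))[:600])
E
```

```text
time: 2.8
tool_pos: [511.6, 28.3, 92.1]
tcp_rot: [3.141, 0.002, -0.107]
contact_force: [0.3, 0.5, 0.0]
grip_width: 0.2
finger_force: 0.0
[0.32264054 0.48899624 0.00692699] [-9.43951040e-02  4.96772059e-01  1.75359104e+00 -1.34439213e-04
  8.93327590e-01  1.58372937e+00]
-0.105 [509.7   2.4]
0.015 [506.1  -9.4]
0.135 [504.  -21.6]
0.255 [503.4 -33.9]
0.375 [504.3 -46.3]
0.495 [506.6 -58.4]
0.615 [510.4 -70.2]
0.735 [515.6 -81.4]
0.855 [522. -92.]
0.975 [ 529.7 -101.6]
1.095 [ 538.5 -110.3]
1.215 [ 548.2 -117.9]
1.335 [ 558.8 -124.3]
1.455 [ 570.1 -129.3]
```

View pics/s1.png

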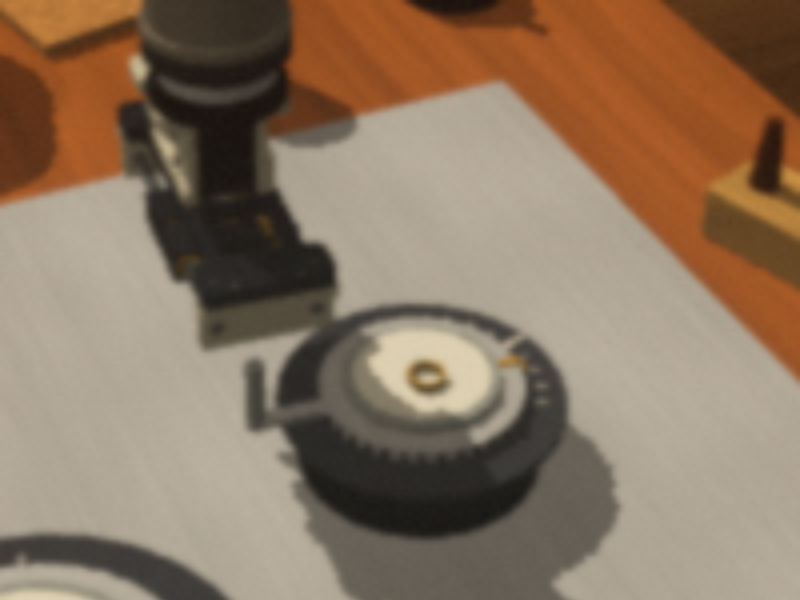

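The gripper body stands beside the post at crop (265,300), clear of it. The pointer is still at crop (515,360). I start the push.

```bash
python3 -m pendant '[[[-0.006,-0.086,0],[0,0,0],-1],[[-0.006,-0.086,0],[0,0,0],-1],[[-0.006,-0.086,0],[0,0,0],-1],[[-0.006,-0.086,0],[0,0,0],-1],[[-0.006,-0.086,0],[0,0,0],-1],[[-0.006,-0.086,0],[0,0,0],-1],[[-0.006,-0.086,0],[0,0,0],-1],[[-0.006,-0.086,0],[0,0,0],-1],[[-0.006,-0.086,0],[0,0,0],-1],[[-0.006,-0.086,0],[0,0,0],-1]]'
python3 -m pendant '[[[-0.04,-0.13,0],[0,0,0.333],-1],[[-0.04,-0.13,0],[0,0,0.333],-1],[[-0.04,-0.134,0],[0,0,0.334],-1],[[-0.023,-0.136,0],[0,0,0.333],-1],[[-0.023,-0.136,0],[0,0,0.333],-1],[[-0.023,-0.136,0],[0,0,0.334],-1],[[-0.007,-0.137,0],[0,0,0.333],-1],[[-0.007,-0.137,0],[0,0,0.333],-1],[[-0.006,-0.137,0],[0,0,0.334],-1],[[0,0,0],[0,0,0],-1]]'
```

```text
time: 3.68
tool_pos: [510.2, 2.2, 92.5]
tcp_rot: [3.141, 0.0, -0.107]
contact_force: [-0.6, 0.5, 0.6]
grip_width: 0.7
finger_force: 0.0
time: 4.52
tool_pos: [503.9, -34.5, 92.5]
tcp_rot: [3.142, 0.0, 0.254]
contact_force: [0.6, 0.0, 0.8]
grip_width: 0.5
finger_force: 0.0
```

```bash
python3 -m pendant '[[[0.01,-0.138,0],[0,0,0.333],-1],[[0.01,-0.138,0],[0,0,0.333],-1],[[0.01,-0.138,0],[0,0,0.334],-1],[[0.026,-0.134,0],[0,0,0.333],-1],[[0.026,-0.134,0],[0,0,0.333],-1],[[0.026,-0.135,0],[0,0,0.334],-1],[[0.042,-0.131,0],[0,0,0.333],-1],[[0.042,-0.131,0],[0,0,0.333],-1],[[0.043,-0.131,0],[0,0,0.334],-1],[[0,0,0],[0,0,0],-1]]'
python3 -c "
from h import *
im=bot.capture('side'); cv2.imwrite('pics/s2.png',cv2.resize(im[150:280,250:410],(800,650))[:600])"
```

```text
time: 5.35
tool_pos: [511.1, -70.6, 92.5]
tcp_rot: [3.141, 0.0, 0.613]
contact_force: [0.0, 0.3, -0.7]
grip_width: 0.3
finger_force: 0.0
```

View pics/s2.png

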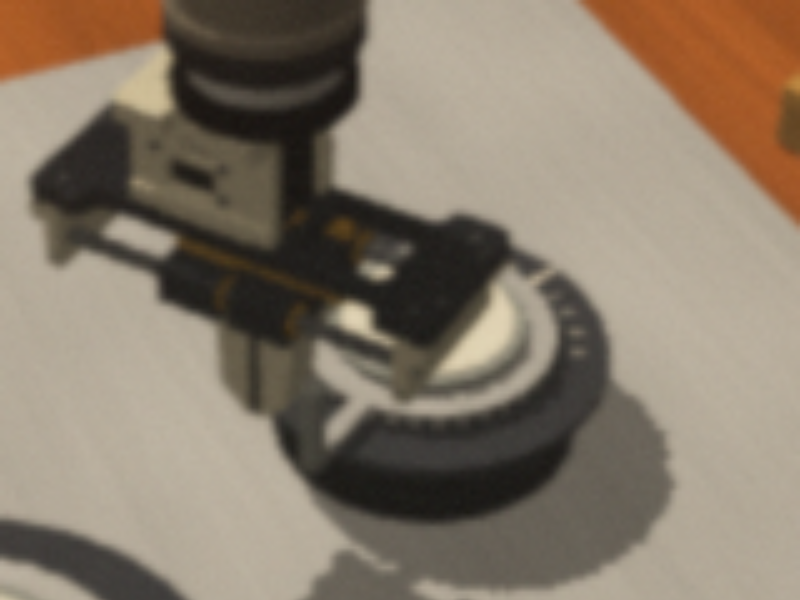

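The fingers at crop (260,380) are pushing the post at (310,430). The pointer has passed the long mark. I go on, more slowly towards the stop.

```bash
python3 -m pendant '[[[0.058,-0.124,0],[0,0,0.333],-1],[[0.058,-0.124,0],[0,0,0.333],-1],[[0.057,-0.125,0],[0,0,0.334],-1],[[0.071,-0.118,0],[0,0,0.333],-1],[[0.071,-0.118,0],[0,0,0.333],-1],[[0.071,-0.117,0],[0,0,0.334],-1],[[0.085,-0.107,0],[0,0,0.333],-1],[[0.085,-0.107,0],[0,0,0.333],-1],[[0.086,-0.107,0],[0,0,0.334],-1],[[0,0,0],[0,0,0],-1]]'
python3 -m pendant '[[[0.0366,-0.036,0],[0,0,0.125],-1],[[0.0366,-0.036,0],[0,0,0.125],-1],[[0.0366,-0.036,0],[0,0,0.125],-1],[[0.0366,-0.036,0],[0,0,0.125],-1],[[0.0366,-0.036,0],[0,0,0.125],-1],[[0.0366,-0.036,0],[0,0,0.125],-1],[[0.0366,-0.036,0],[0,0,0.125],-1],[[0.0366,-0.036,0],[0,0,0.125],-1],[[0,0,0],[0,0,0],-1],[[0,0,0],[0,0,0],-1]]'
python3 -c "
from h import *
im=bot.capture('side'); cv2.imwrite('pics/s3.png',cv2.resize(im[150:280,250:410],(800,650))[:600]);print(bot.get_obs()['contact_force'])"
```

```text
time: 6.23
tool_pos: [530.5, -101.8, 92.5]
tcp_rot: [3.141, 0.0, 0.972]
contact_force: [-0.7, -1.3, -0.5]
grip_width: 0.1
finger_force: 0.0
time: 7.07
tool_pos: [539.3, -110.4, 92.6]
tcp_rot: [3.141, -0.0, 1.093]
contact_force: [-0.1, -0.0, -0.4]
grip_width: 0.2
finger_force: 0.0
[0.14411573 0.62051948 0.02736467]
```

```bash
python3 -m pendant '[[[0.0215,-0.017,0],[0,0,0.067],-1],[[0.0215,-0.017,0],[0,0,0.067],-1],[[0.0215,-0.017,0],[0,0,0.067],-1],[[0.0215,-0.017,0],[0,0,0.067],-1],[[0.0215,-0.017,0],[0,0,0.067],-1],[[0.0215,-0.017,0],[0,0,0.067],-1],[[0,0,0],[0,0,0],-1],[[0,0,0],[0,0,0],-1],[[0,0,0],[0,0,0],-1],[[0,0,0],[0,0,0],-1]]'
python3 -m pendant '[[[0.0215,-0.017,0],[0,0,0.067],-1],[[0.0215,-0.017,0],[0,0,0.067],-1],[[0.0215,-0.017,0],[0,0,0.067],-1],[[0.0215,-0.017,0],[0,0,0.067],-1],[[0.0215,-0.016,0],[0,0,0.067],-1],[[0,0,0],[0,0,0],-1],[[0,0,0],[0,0,0],-1],[[0,0,0],[0,0,0],-1],[[0,0,0],[0,0,0],-1],[[0,0,0],[0,0,0],-1]]'
python3 -m pendant '[[[0.0215,-0.015,0],[0,0,0.067],-1],[[0.0215,-0.015,0],[0,0,0.067],-1],[[0.0215,-0.015,0],[0,0,0.067],-1],[[0,0,0],[0,0,0],-1],[[0,0,0],[0,0,0],-1],[[0,0,0],[0,0,0],-1],[[0,0,0],[0,0,0],-1],[[0,0,0],[0,0,0],-1],[[0,0,0],[0,0,0],-1],[[0,0,0],[0,0,0],-1]]'
```

```text
time: 7.95
tool_pos: [543.0, -113.3, 92.6]
tcp_rot: [3.141, -0.0, 1.141]
contact_force: [0.3, 0.0, 1.2]
grip_width: 0.1
finger_force: 0.0
time: 8.78
tool_pos: [545.3, -115.4, 92.4]
tcp_rot: [-3.139, -0.0, 1.182]
contact_force: [-4.7, 2.4, 3.0]
grip_width: 0.4
finger_force: 2.7
time: 9.62
tool_pos: [546.7, -116.7, 92.4]
tcp_rot: [-3.138, 0.0, 1.206]
contact_force: [-6.3, 2.4, 4.9]
grip_width: 0.4
finger_force: 3.6
```

The reaction rose to 5 N and then 7 N near 1.18 rad, so the stop is reached. I back off, lift and look.

```bash
python3 -m pendant '[[[-0.125,0.048,0],[0,0,0],-1],[[-0.125,0.048,0],[0,0,0],-1],[[-0.125,0.048,0],[0,0,0],-1],[[-0.125,0.048,0],[0,0,0],-1],[[-0.125,0.048,0],[0,0,0],-1],[[0,0,0.5],[0,0,0],-1],[[0,0,0.5],[0,0,0],-1],[[0,0,0.5],[0,0,0],-1],[[0,0,0.5],[0,0,0],-1],[[0,0,0],[0,0,0],-1]]'
python3 - <<'E'
from m import *
t=bot.capture("top"); s=bot.capture("side")
a=cv2.resize(t[135:225,235:325],(540,540),interpolation=cv2.INTER_CUBIC)
b=cv2.resize(s[180:265,285:380],(540,483),interpolation=cv2.INTER_CUBIC)
b=cv2.copyMakeBorder(b,0,57,0,0,0); cv2.imwrite("pics/d1.png",cv2.resize(np.hstack([a,b]),(800,400)))
E
```

```text
time: 10.45
tool_pos: [530.8, -110.5, 155.4]
tcp_rot: [3.136, -0.0, 1.205]
contact_force: [0.4, -0.6, 1.1]
grip_width: 0.4
finger_force: 0.0
```

View pics/d1.png

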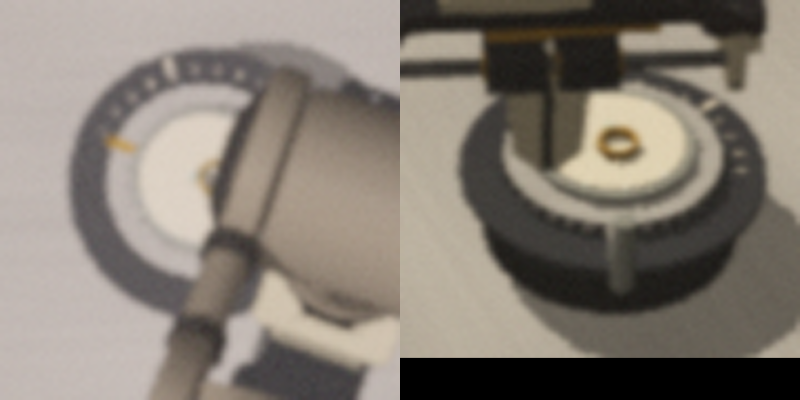

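The pointer tip is at (105,141), about 1.17 rad round, against the stop. The stand and the finger ring are where they were. I cross over the post to its far side.

```bash
python3 -m pendant '[[[0.264,-0.107,0],[0,0,0],-1],[[0.264,-0.107,0],[0,0,0],-1],[[0.264,-0.107,0],[0,0,0],-1],[[0.264,-0.107,0],[0,0,0],-1],[[0.264,-0.107,0],[0,0,0],-1],[[0.264,-0.107,0],[0,0,0],-1],[[0.264,-0.107,0],[0,0,0],-1],[[0.264,-0.107,0],[0,0,0],-1],[[0.264,-0.107,0],[0,0,0],-1],[[0.264,-0.107,0],[0,0,0],-1]]'
python3 -m pendant '[[[0,0,-0.3],[0,0,0],-1],[[0,0,-0.3],[0,0,0],-1],[[0,0,-0.3],[0,0,0],-1],[[0,0,-0.3],[0,0,0],-1],[[0,0,-0.3],[0,0,0],-1],[[0,0,-0.3],[0,0,0],-1],[[0,0,-0.3],[0,0,0],-1],[[0,0,0],[0,0,0],-1],[[0,0,0],[0,0,0],-1],[[0,0,0],[0,0,0],-1]]'
python3 - <<'E'
import numpy as np
c=np.array([606.5,-32.9]);q=None
for f in np.arange(1.2,0.2,-0.12):
    r=np.array([-np.cos(f),-np.sin(f)]);t=np.array([np.sin(f),-np.cos(f)]); p=c+100*r+25*t; print(round(f,3),p.round(1),None if q is None else ((p-q)/90).round(3)); q=p
E
```

```text
time: 11.38
tool_pos: [609.5, -142.6, 151.8]
tcp_rot: [-3.141, 0.0, 1.205]
contact_force: [0.7, -0.2, -0.5]
grip_width: 0.4
finger_force: 0.0
time: 12.22
tool_pos: [608.8, -142.2, 89.9]
tcp_rot: [3.141, -0.0, 1.205]
contact_force: [0.3, 0.4, -0.2]
grip_width: 0.6
finger_force: 0.0
1.2 [ 593.6 -135.2] None
1.08 [ 581.4 -132.9] [-0.135  0.025]
0.96 [ 569.6 -129.2] [-0.131  0.041]
0.84 [ 558.4 -124.1] [-0.125  0.057]
0.72 [ 547.8 -117.6] [-0.117  0.071]
0.6 [ 538.1 -110. ] [-0.108  0.085]
0.48 [ 529.3 -101.3] [-0.097  0.097]
0.36 [521.7 -91.5] [-0.085  0.108]
0.24 [515.3 -81. ] [-0.071  0.117]
```

```bash
python3 -m pendant '[[[-0.056,0.026,0.01],[0,0,0],-1],[[-0.056,0.026,0.01],[0,0,0],-1],[[-0.056,0.026,0.01],[0,0,0],-1],[[-0.056,0.026,0.01],[0,0,0],-1],[[-0.056,0.026,0.01],[0,0,0],-1],[[-0.056,0.026,0.01],[0,0,0],-1],[[-0.056,0.026,0.01],[0,0,0],-1],[[-0.056,0.026,0.01],[0,0,0],-1],[[-0.056,0.026,0],[0,0,0],-1],[[0,0,0],[0,0,0],-1]]'
python3 -m pendant '[[[-0.135,0.025,0],[0,0,-0.333],-1],[[-0.135,0.025,0],[0,0,-0.333],-1],[[-0.135,0.025,0],[0,0,-0.334],-1],[[-0.131,0.041,0],[0,0,-0.333],-1],[[-0.131,0.041,0],[0,0,-0.333],-1],[[-0.131,0.041,0],[0,0,-0.334],-1],[[-0.125,0.057,0],[0,0,-0.333],-1],[[-0.125,0.057,0],[0,0,-0.333],-1],[[-0.125,0.057,0],[0,0,-0.334],-1],[[0,0,0],[0,0,0],-1]]'
python3 -m pendant '[[[-0.117,0.071,0],[0,0,-0.333],-1],[[-0.117,0.071,0],[0,0,-0.333],-1],[[-0.117,0.071,0],[0,0,-0.334],-1],[[-0.108,0.085,0],[0,0,-0.333],-1],[[-0.108,0.085,0],[0,0,-0.333],-1],[[-0.108,0.085,0],[0,0,-0.334],-1],[[-0.097,0.097,0],[0,0,-0.333],-1],[[-0.097,0.097,0],[0,0,-0.333],-1],[[-0.097,0.097,0],[0,0,-0.334],-1],[[0,0,0],[0,0,0],-1]]'
python3 -m pendant '[[[-0.043,0.054,0],[0,0,-0.167],-1],[[-0.043,0.054,0],[0,0,-0.167],-1],[[-0.043,0.054,0],[0,0,-0.167],-1],[[-0.043,0.054,0],[0,0,-0.167],-1],[[0,0,0],[0,0,0],-1],[[0,0,0],[0,0,0],-1],[[0,0,0],[0,0,0],-1],[[0,0,0],[0,0,0],-1],[[0,0,0],[0,0,0],-1],[[0,0,0],[0,0,0],-1]]'
python3 - <<'E'
from m import *
t=bot.capture("top"); s=bot.capture("side")
a=cv2.resize(t[135:225,235:325],(540,540),interpolation=cv2.INTER_CUBIC)
b=cv2.resize(s[180:265,285:380],(540,483),interpolation=cv2.INTER_CUBIC)
b=cv2.copyMakeBorder(b,0,57,0,0,0); cv2.imwrite("pics/d2.png",cv2.resize(np.hstack([a,b]),(800,400)))
E
```

```text
time: 13.05
tool_pos: [593.1, -134.9, 91.9]
tcp_rot: [-3.141, 0.0, 1.205]
contact_force: [0.4, 0.5, 0.5]
grip_width: 0.4
finger_force: 0.0
time: 13.88
tool_pos: [557.9, -123.8, 92.0]
tcp_rot: [3.142, 0.0, 0.844]
contact_force: [0.2, 0.1, -0.2]
grip_width: 0.0
finger_force: 0.0
time: 14.72
tool_pos: [529.2, -101.0, 92.0]
tcp_rot: [3.142, 0.0, 0.485]
contact_force: [0.2, -0.2, -1.2]
grip_width: 0.7
finger_force: 0.0
time: 15.55
tool_pos: [524.1, -94.8, 91.9]
tcp_rot: [-3.142, 0.0, 0.405]
contact_force: [0.5, 0.6, -0.2]
grip_width: 0.2
finger_force: 0.0
```

View pics/d2.png

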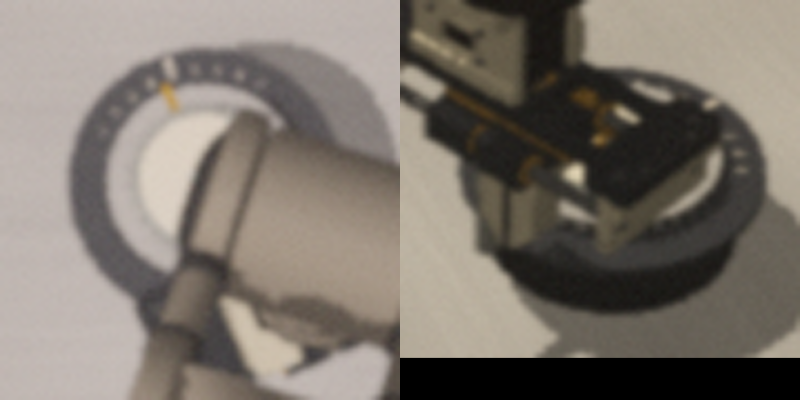

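The top view shows the pointer tip at (163,84) and the long mark at (169,68), so there is still a little way to go. I now measure it by colour.

```bash
cat > ang.py <<'E'
from h import *
c=np.array([606.5,-32.9])
im=np.mean([bot.capture("top") for _ in range(4)],0)
a=cv2.resize(im[135:225,235:325].astype(np.float32),(540,540),interpolation=cv2.INTER_CUBIC)
def pts(m,r0,r1,z,w):
    y,x=np.nonzero(m); P=plane("top",np.c_[235+(x+.5)/6-.5,135+(y+.5)/6-.5],z)[:,:2]-c
    r=np.hypot(*P.T); t=np.arctan2(P[:,1],P[:,0]); k=(r>r0)&(r<r1)&(abs(t-.25)<w)
    return P[k],r[k],t[k],a[y,x][k]
sat=a[...,2]-a[...,0]
P,r,t,v=pts(sat>45,50,70,52,.6); w=v[:,2]-v[:,0]-40
print("pointer",len(t),(t*w).sum()/w.sum(),r.max(),"tip dir",t[r>r.max()-5].mean())
P,r,t,v=pts(a.mean(2)>105,72,83,47,.15); w=v.mean(1)-95
print("mark",len(t),(t*w).sum()/w.sum(),r.min(),r.max())
E
python3 ang.py
```

```text
pointer 575 0.3835462162881697 66.43128630938021 tip dir 0.3866035470977934
mark 751 0.27994629807393945 72.00574647115883 82.99231128033715
```

```bash
python3 -m pendant '[[[-0.035,0.051,0],[0,0,-0.15],-1],[[-0.035,0.051,0],[0,0,-0.15],-1],[[-0.035,0.051,0],[0,0,-0.15],-1],[[-0.035,0.051,0],[0,0,-0.15],-1],[[-0.035,0.051,0],[0,0,-0.15],-1],[[-0.035,0.051,0],[0,0,-0.15],-1],[[0,0,0],[0,0,0],-1],[[0,0,0],[0,0,0],-1],[[0,0,0],[0,0,0],-1],[[0,0,0],[0,0,0],-1]]'; python3 ang.py
```

```text
time: 16.68
tool_pos: [517.7, -85.6, 91.9]
tcp_rot: [-3.142, 0.0, 0.297]
contact_force: [0.5, -0.3, 1.0]
grip_width: -0.2
finger_force: 0.0
pointer 563 0.2757125239385891 66.174614779995 tip dir 0.2746978043511333
mark 748 0.2799114412184837 72.00574647115883 82.99231128033715
```

The pointer is at 0.275 rad and the mark at 0.280. I withdraw and check.

```bash
python3 -m pendant '[[[0.05,-0.16,0],[0,0,0],-1],[[0.06,-0.2,0],[0,0,0],-1],[[0.06,-0.2,0],[0,0,0],-1],[[0.06,-0.2,0],[0,0,0],-1],[[0.06,-0.2,0],[0,0,0],-1],[[0,0,0.7],[0,0,0],-1],[[0,0,0.7],[0,0,0],-1],[[0,0,0.7],[0,0,0],-1],[[0,0,0.7],[0,0,0],-1],[[0,0,0.7],[0,0,0],-1]]'
python3 -m pendant '[[[-0.3,-0.9,0],[0,0,0],-1],[[-0.3,-0.9,0],[0,0,0],-1],[[-0.3,-0.9,0],[0,0,0],-1],[[-0.3,-0.9,0],[0,0,0],-1],[[-0.3,-0.9,0],[0,0,0],-1],[[-0.3,-0.9,0],[0,0,0],-1],[[0,0,0],[0,0,0],-1],[[0,0,0],[0,0,0],-1],[[0,0,0],[0,0,0],-1],[[0,0,0],[0,0,0],-1]]'
python3 ang.py; python3 - <<'E'
from m import *
t=bot.capture("top"); s=bot.capture("side")
a=cv2.resize(t[135:225,235:325],(540,540),interpolation=cv2.INTER_CUBIC)
b=cv2.resize(s[180:265,285:380],(540,483),interpolation=cv2.INTER_CUBIC)
b=cv2.copyMakeBorder(b,0,57,0,0,0); cv2.imwrite("pics/d3.png",cv2.resize(np.hstack([a,b]),(800,400)))
e=fitel("top",(281,175),19);print(plane("top",[e[0]],63))
E
```

```text
time: 17.72
tool_pos: [526.5, -114.9, 197.9]
tcp_rot: [3.142, 0.0, 0.297]
contact_force: [0.1, -0.0, 0.1]
grip_width: 0.6
finger_force: 0.0
time: 18.55
tool_pos: [472.7, -275.6, 196.9]
tcp_rot: [-3.141, -0.0, 0.298]
contact_force: [-0.6, -0.1, -0.1]
grip_width: 0.5
finger_force: 0.0
pointer 547 0.27564844942925204 66.0485053457328 tip dir 0.27543033774647147
mark 688 0.28188927016973975 72.00574647115883 82.99231128033715
[[606.80936528 -32.71809174  63.        ]]
```

View pics/d3.png

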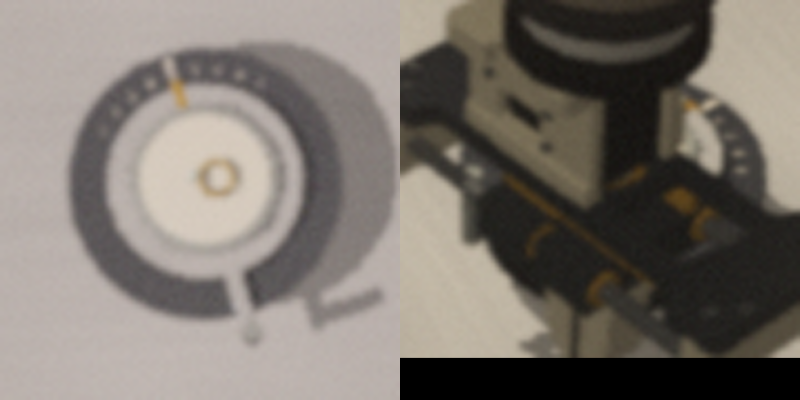

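The pointer at (178,88) lines up with the long mark at (170,68). The stand centre is unchanged and the finger ring is in place.

```bash
python3 -c "
from plant import bot
print(bot.close_job())"
```

```text
the job is handed in; nothing more can be done
None
```

The job is handed in: the lever was pushed open until it met its stop (about 7 N), then set back so the pointer stands within about 0.01 rad of the long mark and let go; the last pictures showed the stand and finger ring where they were, but the hand-in returned no verdict.

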